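# Seat the shield cover and hold the test probe on it

### The job

On the receiver standing on the turntable, gently press down the propped-up end of the loose cover plate until the plate lies level and flush in its recess, leaving the rest of the bench undisturbed. Then take the spring-tipped test probe out of the porcelain stand and hold it upright with its tip on the plate inside the small engraved ring, pushing lightly so that the spring tip is about half pressed in. Finish like that, still holding the probe there with the gripper: do not let go or put it back.

Things in the scene. Friction and masses are not known exactly. Their poses are not given: they have to be found in the camera images.
- receiver: Black crackle receiver box, 170 (x) x 130 (y) mm, on a locked cast aluminium turntable (220 mm diameter, 25 mm high); one fixed body, at any yaw. Origin: on the desk under the turntable's centre; z up. Flat top face 79 mm above the desk, with a central recess 104 (x) x 74 (y) mm, 4 mm deep. Dial and knobs on its -x side.
- cover: Loose aluminium plate 100 (x) x 70 (y) x 4 mm, 100 g, in the recess. Origin: centre of its underside; z: normal of its top. Its +x end (with the ring) starts 10 mm up on two steel clip posts, tilted 6.5 degrees. About 5 N down near the ring drives the posts in; they stay in. The plate then lies on the rigid recess floor, its top 79 mm above the desk. Over 60 N is too hard.
- ring (a point): Centre of the engraved dark ring (18 mm diameter) on the cover plate's top face, 28 mm towards the raised (+x) end and 10 mm towards +y from the plate's centre. Its frame is the plate's.
- clip (a joint): How far the two clip posts under the plate's raised end are pushed in: 0 = standing 10 mm above the recess floor, 0.010 = level with the floor (stop at 0.0105). Friction of about 4 N, no spring. The posts are 40 mm from the recess centre towards +x, 22 mm to either side.
- probe: Loose test probe, about 80 g, upright in the stand. Origin: centre of its collar's underside; z: along it towards the handle. Above the origin: collar 26 mm diameter, 4 mm high, then a round handle 20 mm diameter, from 4 to 64 mm. Below: steel shank 11 mm diameter, 30 mm long, then the spring tip, ending 46 mm below the origin when not pressed.
- probe_tip (a point): The end point of the probe's spring tip (a brass pin 4.4 mm thick); moves with the pin.
- plunger (a joint): How far the spring tip is pressed into the probe: 0 = out, 0.012 = fully in. Spring: 1 N to begin moving, then 0.25 N per mm (2.5 N at half, 4 N at the end).
- stand: White porcelain insulator used as the probe's stand, fixed to the desk: 68 mm diameter at the foot (ribs 70), 56 mm at the top, 60 mm high, open on top with a hole 18 mm in diameter; the probe's collar rests on its top. Origin: centre of its underside. Left or right of the receiver. The probe is clear of it when lifted 50 mm.
- insulator: Bystander: solid ribbed white porcelain insulator, 56 mm diameter, 66 mm high, loose; standing on the other side of the receiver. Origin: centre of its underside. Leave it alone.
- valve_a: Bystander: smoky glass valve on a black base, 38 mm diameter, 88 mm high, loose, upright. Origin: centre of its underside. Leave it alone.
- valve_b: Bystander: a second valve like valve_a. Leave it alone.
- puller: Bystander: steel valve puller lying flat, two-armed, 144 (x) x 27 x 12 mm. Origin: centre of its underside. Leave it alone.
Not all that is in view belongs to the job. There is more than one size of the cover; the job needs the larger. What is shaped like the stand but purple is not meant.

How it is judged (in metres and radians):
On the way, in this order (a step that is already met when the one before it is completed fails the run):
1. the cover plate is pressed level and flush in its recess, the probe still in its stand (angle between cover's own z axis and vertical below 0.03 rad and z of cover in the frame of receiver between 0.072 and 0.0775 m and z of probe in the frame of stand below 0.075 m), for 0.2 s.
2. then the probe is lifted out of its stand by the fingers (z of probe_tip in the frame of stand above 0.062 m and contact force between the fingers and probe above 1 N), for 0.2 s.
At the end, for the whole second after the job is handed in: Cover level in its recess (0.03 rad, within 2.5 mm of the floor); probe held still by the fingers, upright within 0.14 rad, tip on the cover within 9 mm of the ring's centre, spring pressed in 2 to 10 mm, force 0.8 to 6 N, touching nothing else (angle between cover's own z axis and vertical below 0.03 rad and z of cover in the frame of receiver between 0.072 and 0.0775 m and angle between probe's own z axis and vertical below 0.14 rad and horizontal distance between probe_tip and ring below 0.009 m and value of joint plunger between 0.002 and 0.01 m and contact force between probe and cover between 0.8 and 6 N and contact force between the fingers and probe above 1 N and contact force between probe and receiver below 0.2 N and linear speed of probe below 0.02 m/s); the arm keeps its last pose, push and grip.
It fails at once if a bystander is moved by more than 25 mm or tipped (distance of any of valve_a, valve_b, puller, insulator from where it was at the start of the episode above 0.025 m or angle between any of valve_a, valve_b, puller, insulator's own z axis and vertical above 0.35 rad).
It fails at once if the cover is pressed with more than 60 N (contact force between the arm and cover above 60 N).
It fails at once if the probe is jammed onto the cover with more than 20 N (contact force between probe and cover above 20 N).
It also fails if it takes over 43 s, if anything falls off the work surface, if the arm or the gripper's body presses on something with over 40 N, if the wrist force passes 120 N, or if a joint passes its speed limit or range.

### The arm

A 7-joint arm with a two-finger parallel gripper is mounted at the origin on the work surface. World frame = base frame: x ahead of the robot, y to its left, z up, the work surface at z = 0. Lengths are in m, angles in degrees, forces in N, time in s.
With the tool pointing down it reaches from about 0.35 to 0.9 m from the base axis. Payload 8.1 kg.
Tool frame: the origin (TCP) lies at the very end of the fingers, on their centre line; the grasp point (between the pads) lies 19 mm behind it; y points along the fingers, x is the direction in which the jaws open and shut, and the axes are right-handed (so a half turn about y gives the same grasp; the last joint's range is limited). The gripper opens to 85 mm and grips with 20 to 120 N. Pads are 22 mm wide; open, the fingers measure 114 mm over their backs; the gripper's body (76 mm by 85 mm) begins 54 mm behind the grasp point. The pads swing forward as they close: fully open they stand 13 mm farther back than shut.
Start: joints at [-77.613, 24.895, 1.432, 90.138, -0.665, 64.973, -4.303], TCP at [0.196, 0.594, 0.231] pointing down, gripper open.
Joint ranges: [-149.89, 149.89], [-25.12, 119.58], [-72.63, 75.52], [4.76, 147.25], [-75.54, 255.54], [6.69, 114.76], [-157.13, 157.13]. Speed limits (degrees/s): [127.2, 127.2, 172.46, 172.46, 180, 180, 180].

### API

Orientations are given as [roll, pitch, yaw] about the fixed x, y, z axes, in that order (R = Rz(yaw) Ry(pitch) Rx(roll)).
In Python, from cell import read_state, grab_frame, get_calibration, sign_off gives the robot as it stands.
- The arm moves only by the tool jog_arm, never from a script. Its argument "commands" is a list of rows, each a list of 5 numbers: the finger opening in cm, from 0 to 8.54, then the shift along the tool's x, y, z in cm, then the turn about the tool's y in degrees. A call has 1 to 12 rows; each row is the pose to reach, as a shift and turn from the pose commanded when the call began, along the tool's axes at that moment; what a row does not reach only later rows make up. A row lasts 1/12 s, in which the tool goes at most 41.7 mm and 7.16 degrees, less where a joint would pass 70% of its speed; a pose out of reach is approached as far as the arm can. A call with a gripper value outside its range is refused whole. The fingers move at their own pace and stop on an object; the grip force is fixed at half the most. Time passes only in rows, so rows that repeat a pose let the fingers close. It gives the time, the measured TCP pose, the force and the opening at its end, in the units of the state.
- read_state(): the state, without advancing time (a new reading comes with each control period).
- grab_frame(name): name is "scene" or "side" or "wrist"; returns the picture (384x512x3 uint8, red, green, blue); there is no depth.
- get_calibration(name): a dict with "fovy" (degrees; the focal length in pixels is half the picture's height over the tangent of half this angle, whatever the lens; pixels are square), "cx", "cy" (the principal point, pixels), "world_from_camera" (4x4, takes a point from camera to world coordinates). Camera axes: x right, y up, looking along -z (the intrinsics and any distortion apply to the point x, -y, -z); pixel columns grow to the right and rows downward; lengths in m; the calibration is good to about 2 mm. A picture is of the moment at which its call begins: read the wrist's pose just before it. get_calibration takes no time and is no camera call; for the wrist camera it gives the pose at the moment of the call.
- sign_off(): hands the job in, once; it reports no verdict.
The state is a dict: "clock": time; "q": joint angles; "joint_velocities": joint speeds; "joint_torque": joint torques, N m; "tcp_pos": TCP position; "orientation": TCP orientation; "wrist_force": force on the tool from outside, world axes, zero at the start; "wrist_torque": the same for the moment, N m; "width": finger opening in m.
Only numpy, scipy, OpenCV 4.12 (cv2) and the standard library are available. Lean on these libraries where they do the work, as an engineer would, in place of code of your own. Each camera call takes 0.05 s, during which the arm holds its last target.

## Working session

There is one attempt and no reset: what is moved stays moved. The work goes in short steps, Python scripts to look and compute and a tool call to move; the robot and the scene stay as the last step left them, time stands still between calls to the robot, and variables do not carry over. Pictures are saved under pics/ and viewed, and the job is handed in when it is done.

Besides the shell and the picture viewer there is one more tool, called by a JSON object that holds its "method" and its "body", one argument or row to a line. jog_arm: Moves the arm, as the interface text tells. Its arguments: {"type":"object","properties":{"commands":{"type":"array","items":{"type":"array","items":{"type":"number"}}}},"required":["commands"]}

```bash
ls; mkdir -p pics; python3 - <<'E'
from cell import *
import cv2,numpy as np
s=read_state(); print({k:np.round(v,4).tolist() for k,v in s.items()})
for n in ["scene","side","wrist"]:
    c=get_calibration(n); print(n,c["fovy"],c["cx"],c["cy"],[k for k in c]); print(np.round(c["world_from_camera"],4).tolist())
    f=grab_frame(n); cv2.imwrite(f"pics/a_{n}.png",cv2.cvtColor(f,cv2.COLOR_RGB2BGR))
E
```

```text
pics
{'clock': 0.0, 'q': [-77.6142, 24.9363, 1.4318, 90.19, -0.6628, 64.9716, -4.2996], 'joint_velocities': [0.0184, 0.0162, -0.0857, -0.0273, 0.0566, -0.0851, -0.1016], 'joint_torque': [0.0002, -67.0478, 1.0254, -31.6195, 0.0157, 0.0125, 0.0], 'tcp_pos': [0.1958, 0.593, 0.2305], 'orientation': [-90.0102, 0.089, 71.7349], 'wrist_force': [-0.5119, -0.2689, -0.196], 'wrist_torque': [-0.037, 0.036, -0.0213], 'width': 0.0854}
scene 49.55322138875642 254.7884883176858 191.94231570421292 ['fovy', 'cx', 'cy', 'world_from_camera']
[[-0.6221, -0.6873, 0.375, 0.9813], [0.7829, -0.5489, 0.2928, 0.3899], [0.0046, 0.4758, 0.8796, 1.0854], [0.0, 0.0, 0.0, 1.0]]
side 49.523391560450655 251.78040021627973 187.35398587781637 ['fovy', 'cx', 'cy', 'world_from_camera']
[[0.9298, 0.1979, -0.3103, 0.1452], [-0.3675, 0.5473, -0.7519, -0.8783], [0.021, 0.8132, 0.5816, 0.7753], [0.0, 0.0, 0.0, 1.0]]
wrist 69.31758212757312 260.0775217117216 191.25994268967455 ['fovy', 'cx', 'cy', 'world_from_camera']
[[0.3134, -0.9063, -0.2837, 0.1227], [0.9496, 0.2987, 0.0948, 0.6169], [-0.0012, -0.2991, 0.9542, 0.373], [0.0, 0.0, 0.0, 1.0]]
```

View pics/a_scene.png

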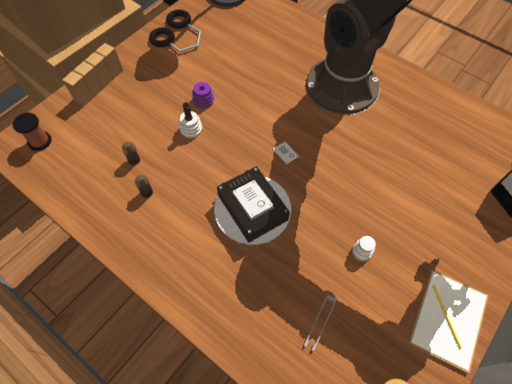

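View pics/a_side.png

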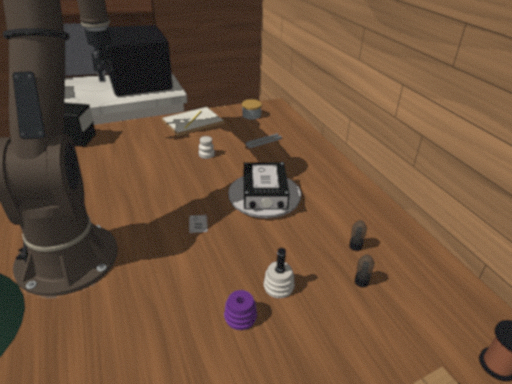

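View pics/a_wrist.png

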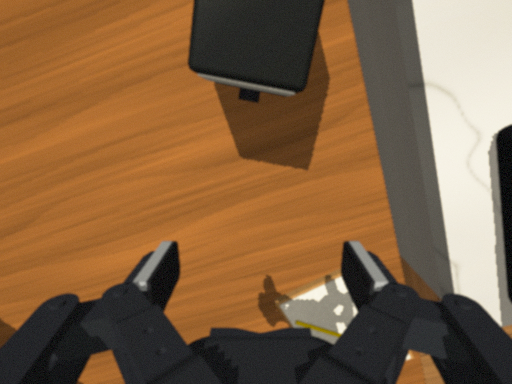

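```bash
cat > h.py <<'E'
import numpy as np,cv2
from cell import *
def cam(n):
    c=get_calibration(n); f=192/np.tan(np.radians(c["fovy"]/2)); return f,c["cx"],c["cy"],np.array(c["world_from_camera"])
def ray(n,u,v,C=None):
    f,cx,cy,T=C or cam(n); d=T[:3,:3]@np.array([(u-cx)/f,-(v-cy)/f,-1]); return T[:3,3],d
def onz(n,u,v,z,C=None):
    o,d=ray(n,u,v,C); return o+d*(z-o[2])/d[2]
def proj(n,p,C=None):
    f,cx,cy,T=C or cam(n); q=T[:3,:3].T@(np.asarray(p)-T[:3,3]); return np.array([cx+f*q[0]/-q[2],cy-f*q[1]/-q[2]])
def tri(a,b):
    A=0;B=0
    for n,u,v in (a,b):
        o,d=ray(n,u,v); d=d/np.linalg.norm(d); P=np.eye(3)-np.outer(d,d); A=A+P;B=B+P@o
    p=np.linalg.solve(A,B); return p
def crop(n,src,x0,y0,w,h,k,out):
    im=cv2.imread(src)[y0:y0+h,x0:x0+w]; cv2.imwrite(out,cv2.resize(im,None,fx=k,fy=k,interpolation=cv2.INTER_CUBIC))
E
python3 - <<'E'
from h import *
crop(0,'pics/a_scene.png',170,70,130,180,3,'pics/b1.png')
crop(0,'pics/a_side.png',180,130,200,210,3,'pics/b2.png') if 0 else crop(0,'pics/a_side.png',180,150,200,190,3,'pics/b2.png')
E
```

```text
(no output)
```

View pics/b1.png

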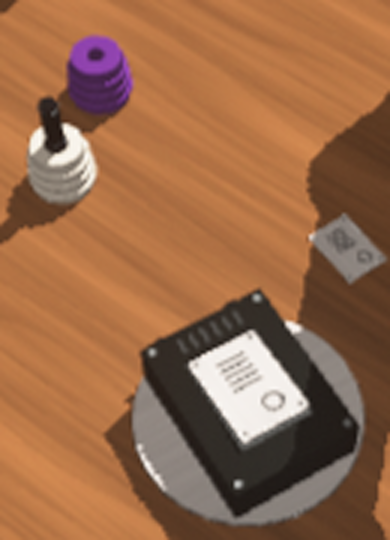

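View pics/b2.png

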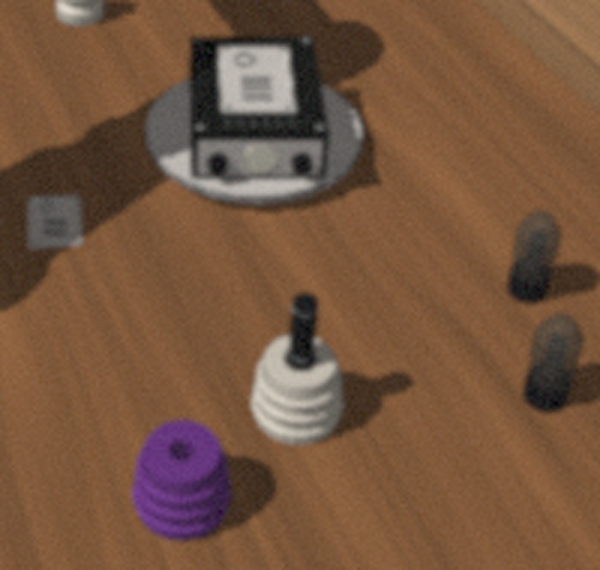

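```bash
python3 - <<'E'
from h import *
s=lambda x,y:("scene",170+x/3,70+y/3)
d=lambda x,y:("side",180+x/3,150+y/3)
print('ring',tri(s(273,400),d(245,58)), onz(*s(273,400),.0855),onz(*d(245,58),.0855))
print('handle top',tri(s(47,103),d(306,300)), onz(*s(47,103),.124),onz(*d(306,300),.124))
for a in [(152,352),(257,297),(347,423),(238,484)]: print('screw',onz(*s(*a),.079))
for a in [(196,42),(308,42),(322,130),(200,130)]: print('side scr',onz(*d(*a),.079))
for a in [(190,363),(250,331),(311,408),(246,446)]: print('plate',onz(*s(*a),.083))
# stand foot ctr
for a in [(70,180),(46,183),(88,183)]: print(onz(*s(*a),.0))
E
```

```text
ring [0.57406115 0.09114368 0.08634678] [0.57190674 0.09178243 0.0855    ] [0.57600725 0.09079899 0.0855    ]
handle top [ 0.46804111 -0.27741394  0.1201851 ] [ 0.46821981 -0.27375671  0.124     ] [ 0.46784219 -0.2821884   0.124     ]
screw [ 0.59982063 -0.02791763  0.079     ]
screw [0.4928148 0.0107872 0.079    ]
screw [0.54607542 0.15582896 0.079     ]
screw [0.65291477 0.1165916  0.079     ]
side scr [0.54377208 0.14525505 0.079     ]
side scr [0.65382897 0.10592158 0.079     ]
side scr [ 0.60060283 -0.03928517  0.079     ]
side scr [ 4.92463702e-01 -6.92885124e-05  7.90000000e-02]
plate [0.58839128 0.00837771 0.083     ]
plate [0.52775588 0.03017765 0.083     ]
plate [0.55594302 0.12263555 0.083     ]
plate [0.6215616  0.10045573 0.083     ]
[ 0.46448037 -0.26749046  0.        ]
[ 0.48349769 -0.28488525  0.        ]
[ 0.45536322 -0.24972595  0.        ]
```

{"method": "jog_arm", "body": {
  "commands": [
    [0,-3.5,0,-4.8,0],
    [0,-6,0,-8.2,0],
    [0,-8.4,0,-11.5,0],
    [0,-10.8,0,-14.8,0],
    [0,-13.2,0,-18.1,0],
    [0,-15.6,0,-21.4,0],
    [0,-18,0,-24.7,0],
    [0,-20.4,0,-28,0],
    [0,-22.8,0,-31.3,0],
    [0,-25.2,0,-34.6,0],
    [0,-27.6,0,-37.9,0],
    [0,-28.5,0,-39,0]
  ]
}}

```text
clock: 1.15
tcp_pos: [0.4792, 0.1959, 0.2315]
orientation: [-90.1, 0.0, 71.5]
wrist_force: [0.2, 0.2, -0.2]
width: 0.0001
```

{"method": "jog_arm", "body": {
  "commands": [
    [0,-2,0,-3,0],
    [0,-4,0,-6,0],
    [0,-6,0,-9,0],
    [0,-8,0,-12,0],
    [0,-9,0,-12.9,0],
    [0,-9,0,-12.9,0],
    [0,-9,0,-12.9,0]
  ]
}}

```text
clock: 1.73
tcp_pos: [0.5711, 0.0739, 0.2309]
orientation: [-90.0, 0.0, 71.6]
wrist_force: [-0.3, -0.3, -0.4]
width: 0.0
```

```bash
python3 - <<'E'
from h import *
s=read_state(); print({k:np.round(v,4).tolist() for k,v in s.items() if k in('clock','tcp_pos','orientation','wrist_force')})
np.save('w1.npy',get_calibration("wrist")["world_from_camera"])
f=grab_frame("wrist"); cv2.imwrite("pics/c_wrist.png",cv2.cvtColor(f,cv2.COLOR_RGB2BGR))
E
```

```text
{'clock': 1.7333, 'tcp_pos': [0.5711, 0.0739, 0.2309], 'orientation': [-89.9608, 0.0229, 71.6092], 'wrist_force': [-0.3496, -0.2706, -0.4133]}
```

View pics/c_wrist.png

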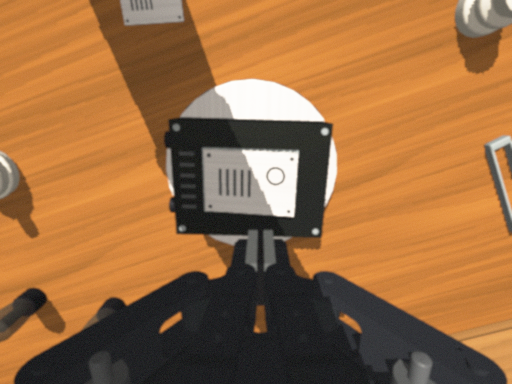

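```bash
python3 - <<'E'
from h import *
im=cv2.imread('pics/c_wrist.png'); g=cv2.cvtColor(im,cv2.COLOR_BGR2GRAY)
p=g[160:195,258:295]; m=(p<140).astype('uint8')
n,l,st,ce=cv2.connectedComponentsWithStats(m)
for i in range(1,n): print(st[i],ce[i]+[258,160])
f,cx,cy,_=cam("wrist"); C=(f,cx,cy,np.load('w1.npy'))
print('tcp proj',proj("wrist",[.5711,.0739,.2309],C))
r=onz("wrist",276,176,.0857,C);print('ring',r)
S=[onz("wrist",*a,.079,C) for a in [(178,127),(325,130),(317,231),(181,229)]]
for s in S: print(s)
c=np.mean(S,0);d=(S[1]+S[2]-S[0]-S[3])/2; print('ctr',c,np.degrees(np.arctan2(d[1],d[0])),np.linalg.norm(d))
P=[onz("wrist",*a,z,C) for a,z in [((204,147),.079),((299,150),.0893),((296,217),.0893),((204,213),.079)]]
print(np.mean(P,0)); d=(P[1]+P[2]-P[0]-P[3])/2;print(np.degrees(np.arctan2(d[1],d[0])),np.linalg.norm(d))
E
python3 -c "
from h import *
crop(0,'pics/c_wrist.png',160,70,190,180,4,'pics/c2.png')"
```

```text
tcp proj [260.73584225 244.99835606]
ring [0.57264973 0.09085706 0.0857    ]
[0.49250183 0.01001908 0.079     ]
[0.54346113 0.15372093 0.079     ]
[0.65225585 0.11622518 0.079     ]
[ 0.60006917 -0.03279928  0.079     ]
ctr [0.57207199 0.06179148 0.079     ] 70.5894180301127 0.15518358671637153
[0.57157139 0.06181431 0.08415   ]
71.00570393568431 0.10185588211894515
```

View pics/c2.png

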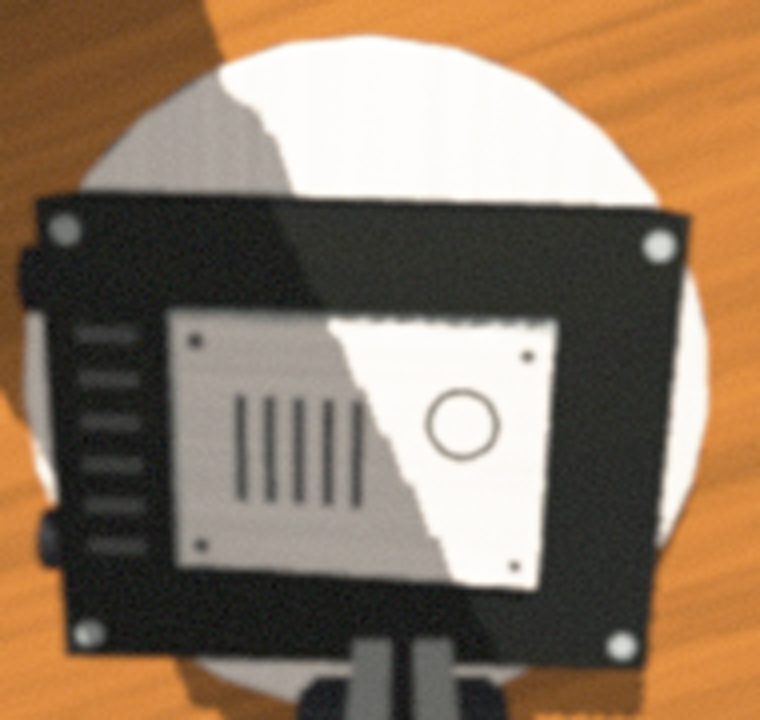

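{"method": "jog_arm", "body": {
  "commands": [
    [0,1,3,-0.3,0],
    [0,1.9,6,-0.5,0],
    [0,1.9,9,-0.5,0],
    [0,1.9,11.5,-0.5,0],
    [0,1.9,13,-0.5,0],
    [0,1.9,13,-0.5,0],
    [0,1.9,13,-0.5,0]
  ]
}}

```text
clock: 2.37
tcp_pos: [0.5809, 0.0927, 0.101]
orientation: [-89.9, 0.0, 71.8]
wrist_force: [0.1, 0.0, 0.4]
width: 0.0
```

{"method": "jog_arm", "body": {
  "commands": [
    [0,0,0.4,0,0],
    [0,0,0.8,0,0],
    [0,0,1.0,0,0],
    [0,0,1.2,0,0],
    [0,0,1.3,0,0],
    [0,0,1.4,0,0],
    [0,0,1.5,0,0],
    [0,0,1.5,0,0]
  ]
}}

```text
clock: 3.03
tcp_pos: [0.5822, 0.0914, 0.0865]
orientation: [-90.0, -0.0, 71.7]
wrist_force: [-0.1, 1.4, 3.4]
width: 0.0002
```

{"method": "jog_arm", "body": {
  "commands": [
    [0,0,0.1,0,0],
    [0,0,0.2,0,0],
    [0,0,0.3,0,0],
    [0,0,0.4,0,0],
    [0,0,0.5,0,0],
    [0,0,0.6,0,0],
    [0,0,0.65,0,0],
    [0,0,0.7,0,0],
    [0,0,0.7,0,0]
  ]
}}

```text
clock: 3.78
tcp_pos: [0.582, 0.0912, 0.0792]
orientation: [-90.0, -0.0, 71.7]
wrist_force: [0.8, 1.8, 3.3]
width: -0.0003
```

{"method": "jog_arm", "body": {
  "commands": [
    [0,0,0.05,0,0],
    [0,0,0.1,0,0],
    [0,0,0.1,0,0],
    [0,0,0.1,0,0]
  ]
}}

```text
clock: 4.12
tcp_pos: [0.582, 0.0912, 0.0791]
orientation: [-90.0, -0.0, 71.7]
wrist_force: [-1.4, 2.0, 12.5]
width: 0.0001
```

{"method": "jog_arm", "body": {
  "commands": [
    [0,0,0.1,0,0],
    [0,0,0.1,0,0],
    [0,0,0.1,0,0]
  ]
}}

```text
clock: 4.37
tcp_pos: [0.582, 0.0912, 0.0791]
orientation: [-90.0, -0.1, 71.7]
wrist_force: [-5.6, 2.2, 23.6]
width: -0.0003
```

{"method": "jog_arm", "body": {
  "commands": [
    [0,0,-0.5,0,0],
    [0,0,-2,0,0],
    [0,0,-5,0,0],
    [0,0,-9,0,0],
    [0,-1,-13,0,0],
    [0,-2,-16,0,0],
    [0,-2,-16,0,0],
    [0,-2,-16,0,0]
  ]
}}

```text
clock: 5.03
tcp_pos: [0.576, 0.0708, 0.2387]
orientation: [-90.1, -0.0, 71.6]
wrist_force: [-0.1, 0.3, -0.8]
width: -0.0
```

```bash
python3 - <<'E'
from h import *
s=read_state(); print({k:np.round(v,4).tolist() for k,v in s.items() if k in('clock','tcp_pos','orientation','wrist_force')})
np.save('w2.npy',get_calibration("wrist")["world_from_camera"])
f=grab_frame("wrist"); cv2.imwrite("pics/d_wrist.png",cv2.cvtColor(f,cv2.COLOR_RGB2BGR))
f=grab_frame("side"); cv2.imwrite("pics/d_side.png",cv2.cvtColor(f,cv2.COLOR_RGB2BGR))
crop(0,'pics/d_wrist.png',150,70,190,150,4,'pics/d2.png')
crop(0,'pics/d_side.png',220,140,100,100,5,'pics/d3.png')
E
```

```text
{'clock': 5.0333, 'tcp_pos': [0.576, 0.0708, 0.2387], 'orientation': [-90.1273, -0.0445, 71.619], 'wrist_force': [-0.0858, 0.33, -0.8471]}
```

View pics/d2.png

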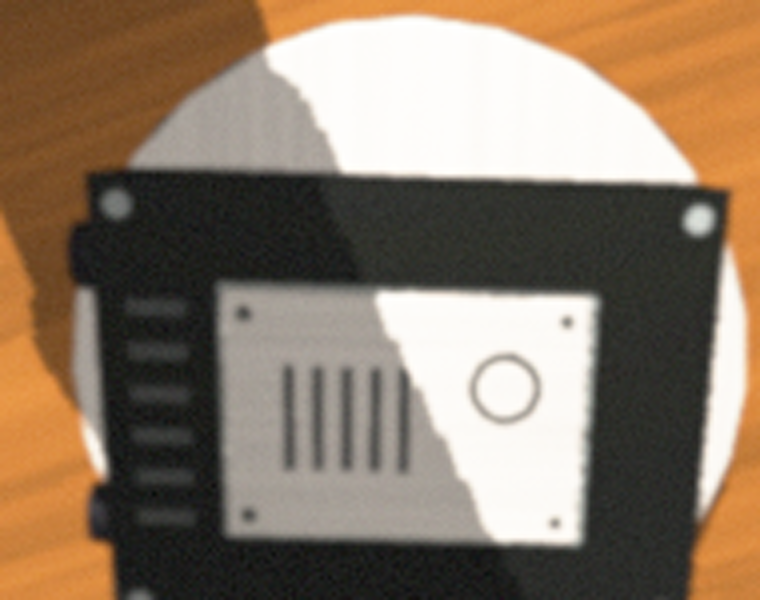

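View pics/d3.png

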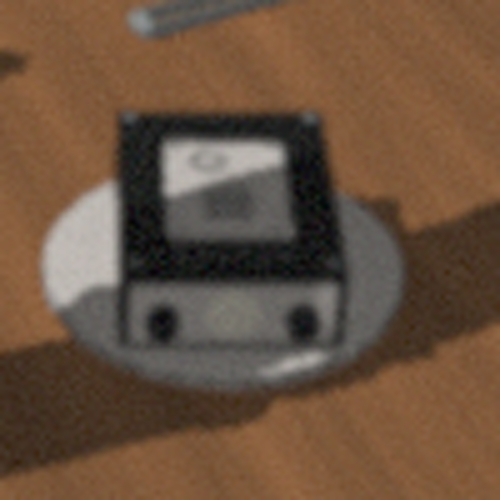

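{"method": "jog_arm", "body": {
  "commands": [
    [6,-3,0,0,0],
    [6,-6.5,0,0,0],
    [6,-10,0,0,0],
    [6,-13.5,0,0,0],
    [6,-17,0,0,0],
    [6,-20.5,0,0,0],
    [6,-24,0,0,0],
    [6,-27.5,0,0,0],
    [6,-31,0,0,0],
    [6,-34,0,0,0],
    [6,-34.8,0,0,0],
    [6,-34.8,0,0,0]
  ]
}}

```text
clock: 6.13
tcp_pos: [0.4644, -0.2606, 0.2358]
orientation: [-89.8, 0.1, 71.5]
wrist_force: [-0.2, 0.7, -0.4]
width: 0.0598
```

```bash
python3 - <<'E'
from h import *
f,cx,cy,_=cam("wrist"); C=(f,cx,cy,np.load('w2.npy'))
print('ring',onz("wrist",276.25,167,.079,C))
S=[onz("wrist",150+a/4,70+b/4,.079,C) for a,b in [(217,283),(600,295),(584,547),(225,537)]]
c=np.mean(S,0);d=(S[1]+S[2]-S[0]-S[3])/2;print('plate',c,np.degrees(np.arctan2(d[1],d[0])),np.linalg.norm(d))
s=read_state(); print({k:np.round(v,4).tolist() for k,v in s.items() if k in('clock','tcp_pos','orientation','wrist_force')})
np.save('w3.npy',get_calibration("wrist")["world_from_camera"])
f=grab_frame("wrist"); cv2.imwrite("pics/e_wrist.png",cv2.cvtColor(f,cv2.COLOR_RGB2BGR))
E
```

```text
ring [0.57207472 0.09078464 0.079     ]
plate [0.57211646 0.06196178 0.079     ] 69.86948021929793 0.10372950200446113
{'clock': 6.1333, 'tcp_pos': [0.4644, -0.2606, 0.2358], 'orientation': [-89.8223, 0.0712, 71.4522], 'wrist_force': [-0.1682, 0.6683, -0.3665]}
```

View pics/e_wrist.png

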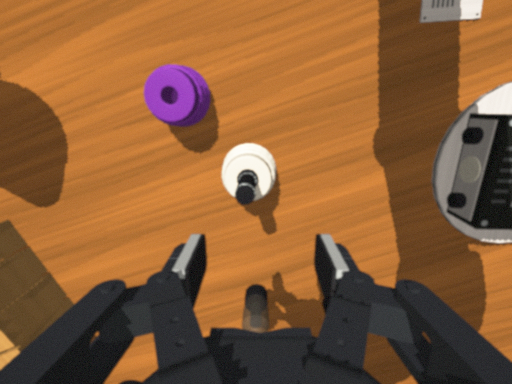

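```bash
python3 - <<'E'
from h import *
crop(0,'pics/e_wrist.png',200,130,100,90,7,'pics/e2.png')
f,cx,cy,_=cam("wrist"); C=(f,cx,cy,np.load('w3.npy'))
print('top',onz("wrist",245,192.5,.124,C)); print('stand top',onz("wrist",249,169,.060,C))
print('purple',onz("wrist",169,95,.06,C),'valve',onz("wrist",257,293,.08,C),onz("wrist",257,325,.0,C))
print(onz("scene",146,193,0),onz("scene",133,161,0))
E
```

```text
top [ 0.46308635 -0.27596816  0.124     ]
stand top [ 0.45528594 -0.27183348  0.06      ]
purple [ 0.35033697 -0.3270938   0.06      ] valve [ 0.60629526 -0.31289394  0.08      ] [ 0.72378731 -0.3537094   0.        ]
[ 0.72222443 -0.22072551  0.        ] [ 0.66813948 -0.3326672   0.        ]
```

View pics/e2.png

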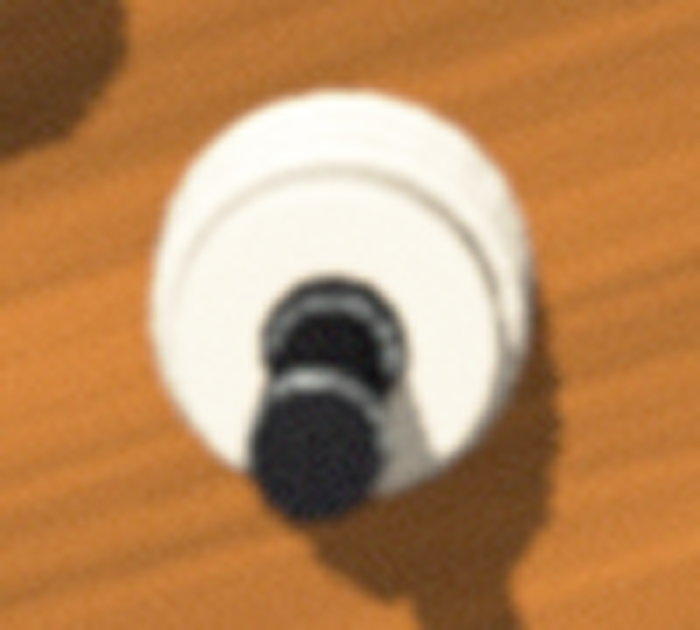

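```bash
python3 - <<'E'
from h import *
f,cx,cy,_=cam("wrist"); C=(f,cx,cy,np.load('w3.npy'))
a=onz("wrist",245,194.7,.124,C);b=onz("wrist",247.9,179.6,.063,C);c=onz("wrist",247.9,178,.06,C)
print(a,b,c)
d=a-np.array([.4644,-.2606,.124]); y=np.radians(71.5)
for q in (a,b):
  d=q[:2]-[.4644,-.2606]; print('x',d@[np.cos(y),np.sin(y)],'z',d@[-np.sin(y),np.cos(y)])
E
```

```text
[ 0.46517992 -0.27670794  0.124     ] [ 0.46627893 -0.27690815  0.063     ] [ 0.4651407  -0.27664628  0.06      ]
x -0.015028069500123838 z -0.005850746239214161
x -0.01486921235197919 z -0.006956487091971804
```

{"method": "jog_arm", "body": {
  "commands": [
    [6,-0.8,1.5,-0.3,0],
    [6,-1.5,4,-0.6,0],
    [6,-1.5,6.5,-0.6,0],
    [6,-1.5,9,-0.6,0],
    [6,-1.5,10,-0.6,0],
    [6,-1.5,10,-0.6,0]
  ]
}}

```text
clock: 6.68
tcp_pos: [0.4666, -0.2716, 0.1345]
orientation: [-89.7, -0.1, 71.9]
wrist_force: [0.3, 0.1, -0.3]
width: 0.0598
```

```bash
python3 - <<'E'
from h import *
s=read_state(); print({k:np.round(v,4).tolist() for k,v in s.items() if k in('clock','tcp_pos','orientation','wrist_force')})
np.save('w4.npy',get_calibration("wrist")["world_from_camera"])
f=grab_frame("wrist"); cv2.imwrite("pics/f_wrist.png",cv2.cvtColor(f,cv2.COLOR_RGB2BGR))
E
```

```text
{'clock': 6.6833, 'tcp_pos': [0.4666, -0.2716, 0.1345], 'orientation': [-89.6655, -0.0639, 71.8764], 'wrist_force': [0.281, 0.0822, -0.2522]}
```

View pics/f_wrist.png

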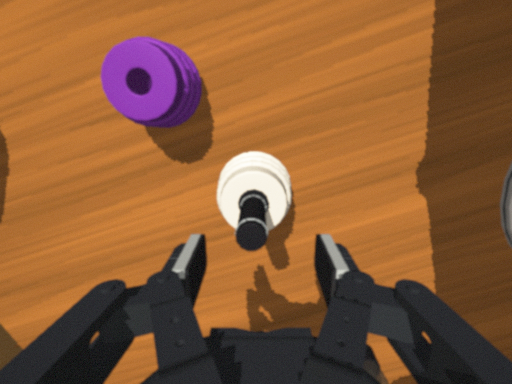

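```bash
python3 - <<'E'
from h import *
f,cx,cy,_=cam("wrist"); C=(f,cx,cy,np.load('w4.npy'))
im=cv2.imread('pics/f_wrist.png'); g=im.max(2)[215:252,232:275]; 
n,l,st,ce=cv2.connectedComponentsWithStats((g<60).astype('uint8'))
for i in range(1,n): 
  if st[i][4]>50: print(st[i]+[232,215,0,0,0],ce[i]+[232,215])
a=onz("wrist",251.5,233.5,.124,C);print(a, read_state()['tcp_pos'])
print(proj("wrist",[.4666,-.2716,.1345],C),proj("wrist",[.4666,-.2716,.124],C))
E
```

```text
[240 215  25   7  82] [253.54878049 216.53658537]
[237 221  30  29 666] [251.04354354 235.19069069]
[ 0.4627692  -0.27618056  0.124     ] [ 0.46741133 -0.27258597  0.13629299]
[260.71185595 245.08181531] [260.6511144  236.81618952]
```

{"method": "jog_arm", "body": {
  "commands": [
    [6,0,1.5,0,0],
    [6,0,3,0,0],
    [6,0,4.5,0,0],
    [6,0,5.3,0,0],
    [6,0,5.3,0,0],
    [6,0,5.3,0,0]
  ]
}}

```text
clock: 7.23
tcp_pos: [0.4681, -0.2743, 0.0851]
orientation: [-90.0, -0.0, 71.8]
wrist_force: [0.2, -0.1, 0.2]
width: 0.0599
```

{"method": "jog_arm", "body": {
  "commands": [
    [6,-0.3,0.1,0.2,0],
    [6,-0.3,0.1,0.2,0],
    [6,-0.3,0.1,0.2,0]
  ]
}}

```text
clock: 7.48
tcp_pos: [0.4648, -0.2771, 0.0841]
orientation: [-90.1, 0.0, 71.7]
wrist_force: [-0.6, 0.1, 0.7]
width: 0.06
```

```bash
python3 - <<'E'
from h import *
s=read_state(); print({k:np.round(v,4).tolist() for k,v in s.items() if k in('clock','tcp_pos','orientation','wrist_force')})
f=grab_frame("wrist"); cv2.imwrite("pics/g_wrist.png",cv2.cvtColor(f,cv2.COLOR_RGB2BGR))
E
```

```text
{'clock': 7.4833, 'tcp_pos': [0.4648, -0.2771, 0.0841], 'orientation': [-90.0653, 0.0044, 71.6982], 'wrist_force': [-0.557, 0.1386, 0.7412]}
```

View pics/g_wrist.png

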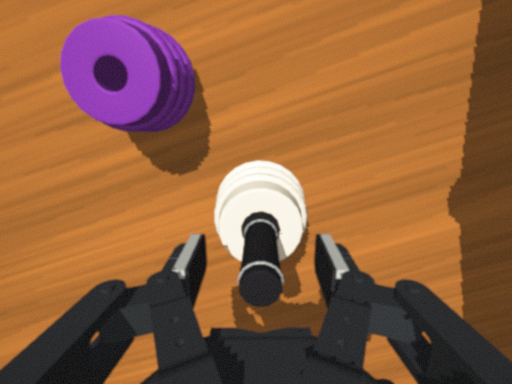

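{"method": "jog_arm", "body": {
  "commands": [
    [3,0,0,0,0],
    [2,0,0,0,0],
    [1,0,0,0,0],
    [0,0,0,0,0],
    [0,0,0,0,0],
    [0,0,0,0,0],
    [0,0,0,0,0]
  ]
}}

```text
clock: 8.12
tcp_pos: [0.4648, -0.2766, 0.0835]
orientation: [-90.0, -0.0, 71.7]
wrist_force: [-0.7, 1.3, 5.6]
width: 0.0187
```

{"method": "jog_arm", "body": {
  "commands": [
    [0,0,-1,0,0],
    [0,0,-3,0,0],
    [0,0,-5,0,0],
    [0,0,-7.5,0,0],
    [0,0,-10,0,0],
    [0,0,-12,0,0],
    [0,0,-12,0,0],
    [0,0,-12,0,0]
  ]
}}

```text
clock: 8.78
tcp_pos: [0.4652, -0.2769, 0.2046]
orientation: [-90.1, -0.0, 71.7]
wrist_force: [-0.3, 0.9, -1.3]
width: 0.0184
```

```bash
python3 - <<'E'
from h import *
s=read_state(); print({k:np.round(v,4).tolist() for k,v in s.items() if k in('clock','tcp_pos','orientation','wrist_force','width')})
for n in ("side","scene"):
    f=grab_frame(n); cv2.imwrite(f"pics/h_{n}.png",cv2.cvtColor(f,cv2.COLOR_RGB2BGR))
crop(0,'pics/h_side.png',210,170,140,140,5,'pics/h2.png')
crop(0,'pics/h_scene.png',120,30,140,120,5,'pics/h3.png')
E
```

```text
{'clock': 8.7833, 'tcp_pos': [0.4652, -0.2769, 0.2046], 'orientation': [-90.1379, -0.0004, 71.7331], 'wrist_force': [-0.3356, 0.8616, -1.2821], 'width': 0.0184}
```

View pics/h2.png

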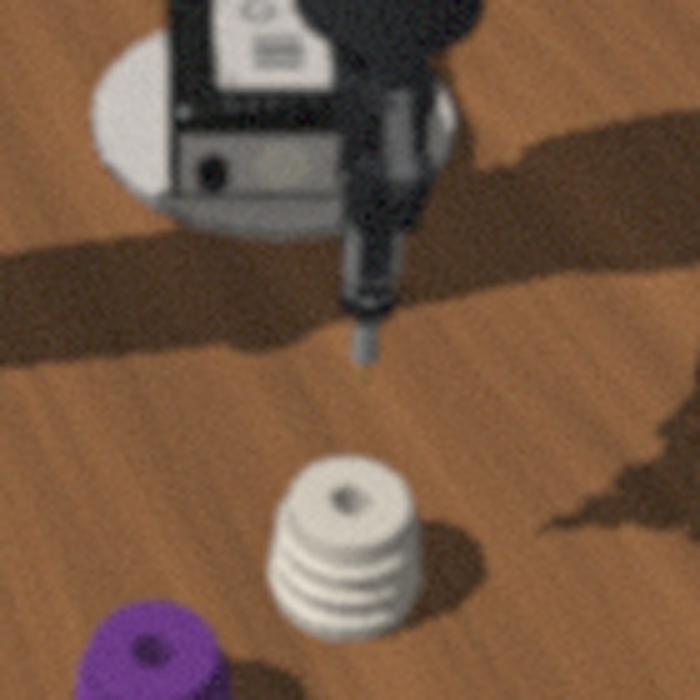

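View pics/h3.png

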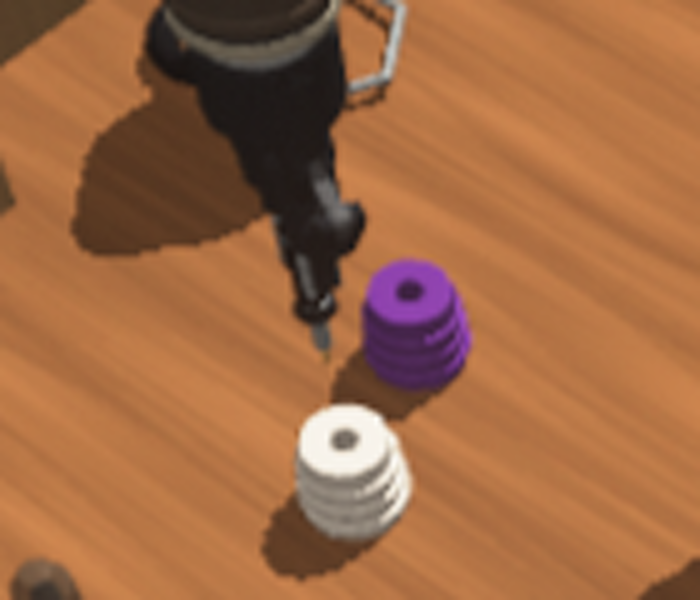

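```bash
python3 - <<'E'
from h import *
print(proj('side',[.4652,-.2769,.135]),proj('scene',[.4652,-.2769,.135]))
t=tri(('side',282.8,245),('scene',185.4,102.4)); c=tri(('side',283,231.4),('scene',183,92.4)); print(t,c,(c-t))
h=tri(('side',210+348/5,170+500/5),('scene',120+344/5,30+440/5));print('hole',h,'proj',proj('side',h),proj('scene',h))
E
```

```text
[280.22779144 245.12145951] [185.0558242  100.71967418]
[ 0.47004639 -0.27468802  0.13249458] [ 0.46850477 -0.27575621  0.17386414] [-0.00154162 -0.00106819  0.04136956]
hole [ 0.46710742 -0.27687725  0.0556147 ] proj [278.89868342 269.85202476] [188.2873926  118.15983561]
```

{"method": "jog_arm", "body": {
  "commands": [
    [0,2,0,0,0],
    [0,5,0,0.2,0],
    [0,8.5,0,0.4,0],
    [0,12,0,0.6,0],
    [0,15.5,0,0.8,0],
    [0,19,0,1,0],
    [0,22.5,0,1.1,0],
    [0,26,0,1.2,0],
    [0,29.5,0,1.3,0],
    [0,33,0,1.4,0],
    [0,36,0,1.4,0],
    [0,38.2,0,1.4,0]
  ]
}}

```text
clock: 9.88
tcp_pos: [0.5707, 0.0941, 0.2017]
orientation: [-89.9, 0.0, 71.9]
wrist_force: [0.2, -0.0, -1.1]
width: 0.019
```

{"method": "jog_arm", "body": {
  "commands": [
    [0,0,1,0,0],
    [0,0,2,0,0],
    [0,0,3,0,0],
    [0,0,3.5,0,0],
    [0,0,3.5,0,0],
    [0,0,3.5,0,0]
  ]
}}

```text
clock: 10.38
tcp_pos: [0.5708, 0.0893, 0.1679]
orientation: [-90.0, 0.0, 71.6]
wrist_force: [-0.0, 0.2, -0.3]
width: 0.0184
```

```bash
python3 - <<'E'
from h import *
s=read_state(); print({k:np.round(v,4).tolist() for k,v in s.items() if k in('clock','tcp_pos','orientation','wrist_force','width')})
np.save('w5.npy',get_calibration("wrist")["world_from_camera"])
for n in ("side","scene","wrist"):
    f=grab_frame(n); cv2.imwrite(f"pics/i_{n}.png",cv2.cvtColor(f,cv2.COLOR_RGB2BGR))
crop(0,'pics/i_side.png',220,110,120,110,6,'pics/i2.png')
crop(0,'pics/i_scene.png',200,140,120,110,6,'pics/i3.png')
E
```

```text
{'clock': 10.3833, 'tcp_pos': [0.5708, 0.0893, 0.1679], 'orientation': [-89.9516, 0.0472, 71.6313], 'wrist_force': [-0.0175, 0.2006, -0.2757], 'width': 0.0184}
```

View pics/i2.png

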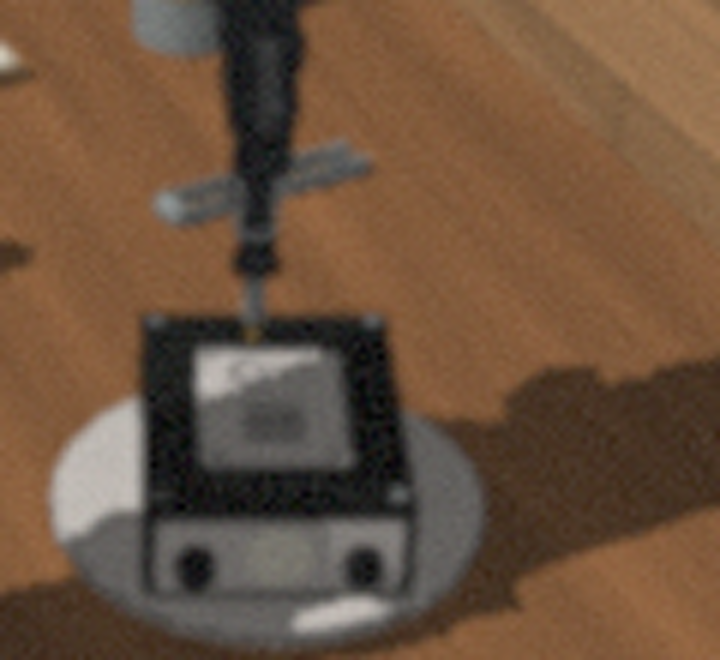

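View pics/i3.png

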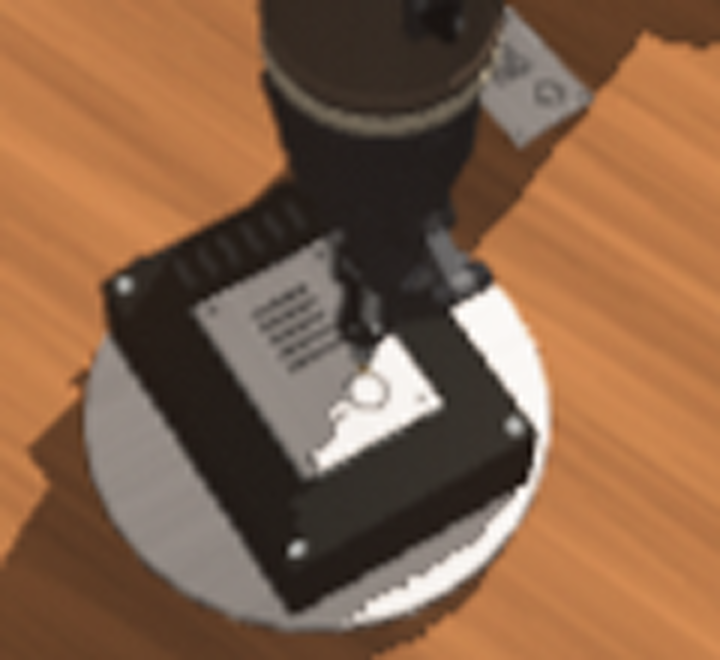

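View pics/i_wrist.png

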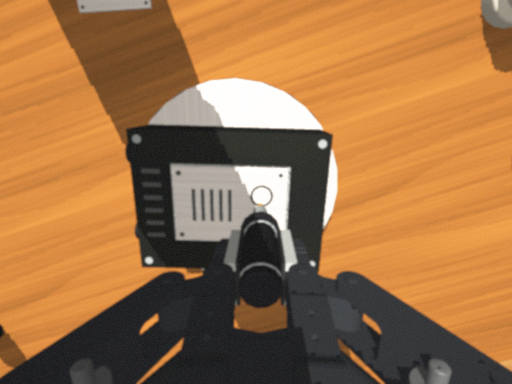

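```bash
python3 - <<'E'
from h import *
f,cx,cy,_=cam("wrist"); C=(f,cx,cy,np.load('w5.npy'))
crop(0,'pics/i_wrist.png',220,160,90,80,8,'pics/i4.png')
print('tri tip',tri(('side',262.2,165.8),('scene',261,201.3)),'tri ring',tri(('side',261.2,172.5),('scene',261.7,205.2)))
for z in (.096,.098,.1): print(z,onz('side',262.2,165.8,z),onz('scene',261,201.3,z))
print('ring',onz('side',261.2,172.5,.079),onz('scene',261.7,205.2,.079),onz('wrist',261,195.7,.079,C))
print('tipw',onz('wrist',261,207,.098,C))
E
```

```text
tri tip [0.57486452 0.09102564 0.09908503] tri ring [0.57294754 0.09236157 0.07447903]
0.096 [0.57852321 0.09357978 0.096     ] [0.57141392 0.09116017 0.096     ]
0.098 [0.57724733 0.09071861 0.098     ] [0.57224254 0.09176402 0.098     ]
0.1 [0.57597146 0.08785745 0.1       ] [0.57307116 0.09236787 0.1       ]
ring [0.57196182 0.08419682 0.079     ] [0.57251677 0.09481084 0.079     ] [0.57052726 0.08975664 0.079     ]
tipw [0.57376979 0.08863276 0.098     ]
```

View pics/i4.png

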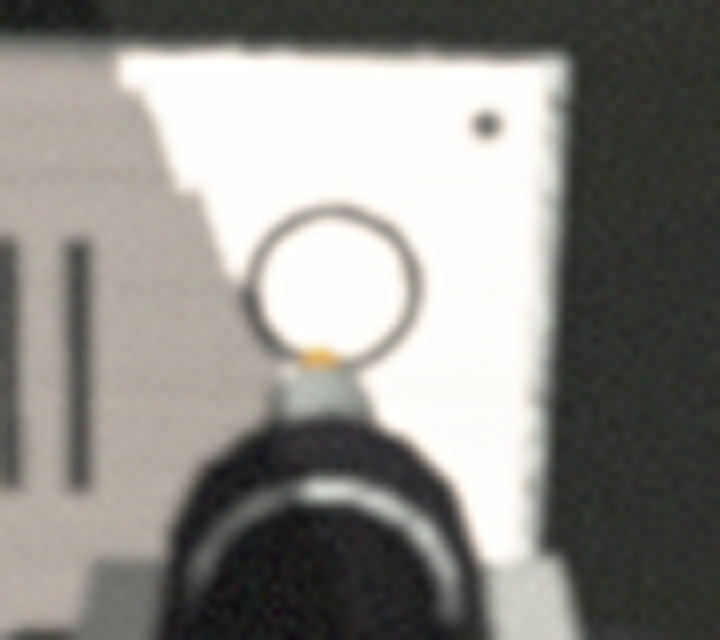

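```bash
python3 - <<'E'
from h import *
f,cx,cy,_=cam("wrist"); C=(f,cx,cy,np.load('w5.npy'))
t=onz('wrist',259.8,204.8,.098,C);r=onz('wrist',261.9,195.9,.079,C);print(t,r)
y=np.radians(71.6);d=(r-t)[:2];print(d,'x',d@[np.cos(y),np.sin(y)],'z',d@[-np.sin(y),np.cos(y)])
print([np.array(get_calibration('wrist')['world_from_camera'])[:3,3]])
E
```

```text
[0.57165041 0.08830579 0.098     ] [0.57095125 0.09044803 0.079     ]
[-0.00069916  0.00214224] x 0.0018120288529968216 z 0.0013396146933076529
[array([0.49827117, 0.11377528, 0.31119884])]
```

{"method": "jog_arm", "body": {
  "commands": [
    [0,0.2,0.4,0.1,0],
    [0,0.2,0.8,0.1,0],
    [0,0.2,1.2,0.1,0],
    [0,0.2,1.5,0.1,0],
    [0,0.2,1.7,0.1,0],
    [0,0.2,1.9,0.1,0],
    [0,0.2,2.0,0.1,0],
    [0,0.2,2.1,0.1,0],
    [0,0.2,2.1,0.1,0],
    [0,0.2,2.1,0.1,0]
  ]
}}

```text
clock: 11.37
tcp_pos: [0.5708, 0.0927, 0.1474]
orientation: [-90.0, -0.0, 71.7]
wrist_force: [-1.1, -0.2, 1.8]
width: 0.0187
```

```bash
python3 - <<'E'
from h import *
s=read_state(); print({k:np.round(v,4).tolist() for k,v in s.items() if k in('clock','tcp_pos','orientation','wrist_force','width')})
np.save('w6.npy',get_calibration("wrist")["world_from_camera"])
for n in ("side","scene","wrist"):
    f=grab_frame(n); cv2.imwrite(f"pics/j_{n}.png",cv2.cvtColor(f,cv2.COLOR_RGB2BGR))
crop(0,'pics/j_side.png',220,110,90,80,8,'pics/j2.png')
crop(0,'pics/j_scene.png',220,160,80,70,8,'pics/j3.png')
crop(0,'pics/j_wrist.png',220,160,90,80,8,'pics/j4.png')
E
```

```text
{'clock': 11.3667, 'tcp_pos': [0.5708, 0.0927, 0.1474], 'orientation': [-90.0025, -0.0029, 71.7254], 'wrist_force': [-1.1221, -0.1922, 1.7638], 'width': 0.0187}
```

View pics/j4.png

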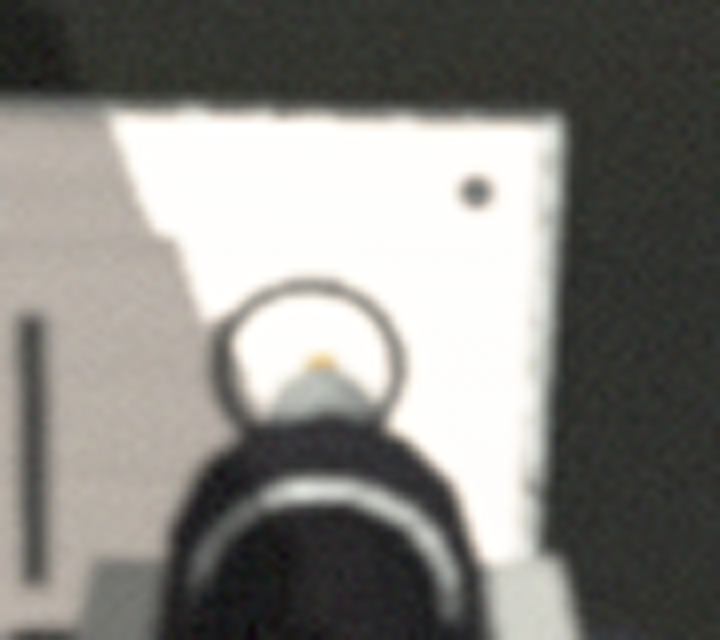

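View pics/j2.png

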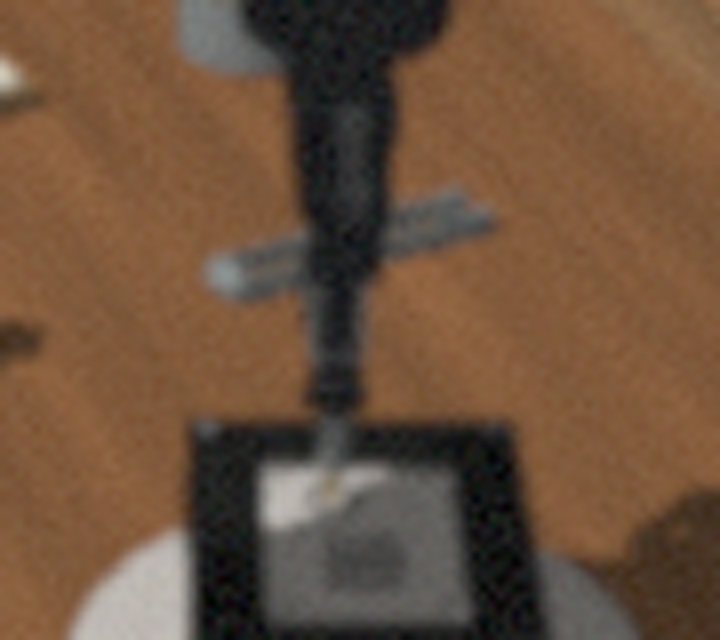

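View pics/j3.png

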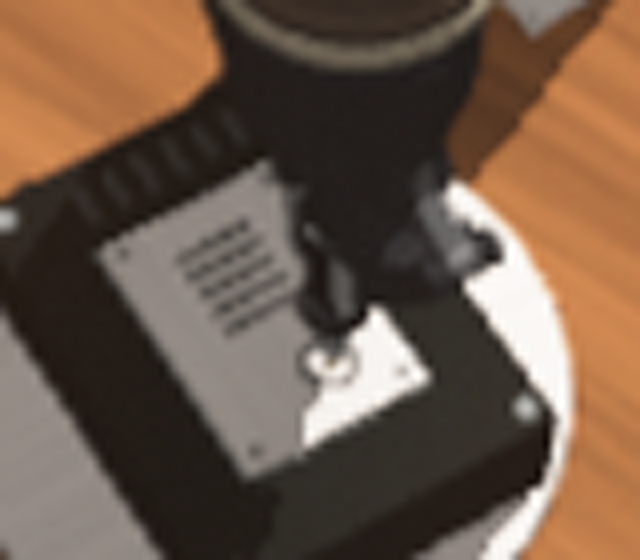

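{"method": "jog_arm", "body": {
  "commands": [
    [0,0,0.1,0,0],
    [0,0,0.2,0,0],
    [0,0,0.3,0,0],
    [0,0,0.4,0,0],
    [0,0,0.45,0,0],
    [0,0,0.5,0,0],
    [0,0,0.5,0,0],
    [0,0,0.5,0,0],
    [0,0,0.5,0,0],
    [0,0,0.5,0,0]
  ]
}}

```text
clock: 12.35
tcp_pos: [0.5708, 0.0927, 0.1424]
orientation: [-90.0, -0.0, 71.7]
wrist_force: [-1.0, -0.2, 2.6]
width: 0.0185
```

```bash
python3 - <<'E'
from h import *
s=read_state(); print({k:np.round(v,4).tolist() for k,v in s.items() if k in('clock','tcp_pos','orientation','wrist_force','width')})
np.save('w7.npy',get_calibration("wrist")["world_from_camera"])
for n in ("side","scene","wrist"):
    f=grab_frame(n); cv2.imwrite(f"pics/k_{n}.png",cv2.cvtColor(f,cv2.COLOR_RGB2BGR))
    s=read_state(); print(np.round(s['tcp_pos'],4),np.round(s['wrist_force'],2))
crop(0,'pics/k_side.png',220,110,90,80,8,'pics/k2.png')
crop(0,'pics/k_wrist.png',220,160,90,80,8,'pics/k4.png')
E
```

```text
{'clock': 12.35, 'tcp_pos': [0.5708, 0.0927, 0.1424], 'orientation': [-90.0041, -0.0011, 71.7298], 'wrist_force': [-1.0036, -0.1688, 2.6245], 'width': 0.0185}
[0.5708 0.0927 0.1423] [-1.29 -0.87  1.15]
[0.5708 0.0927 0.1423] [-1.51 -1.12  2.1 ]
[0.5709 0.0927 0.1424] [-2.05 -0.8   2.46]
```

View pics/k4.png

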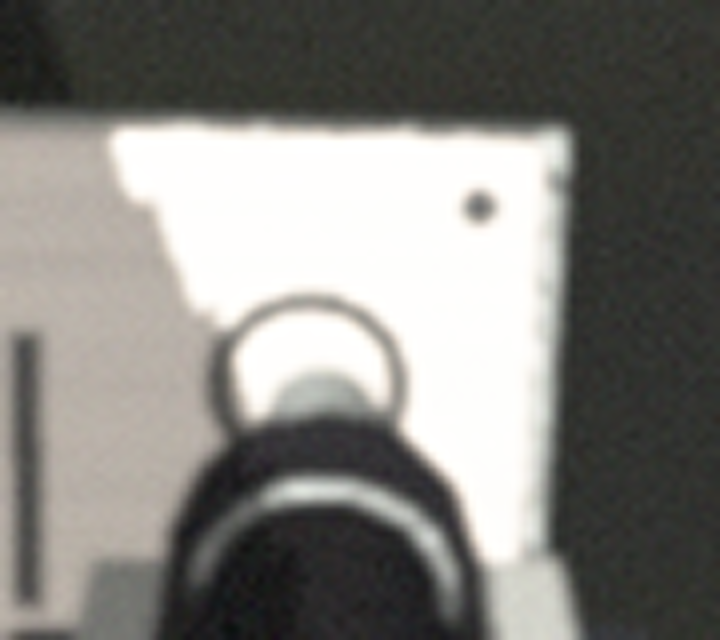

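View pics/k2.png

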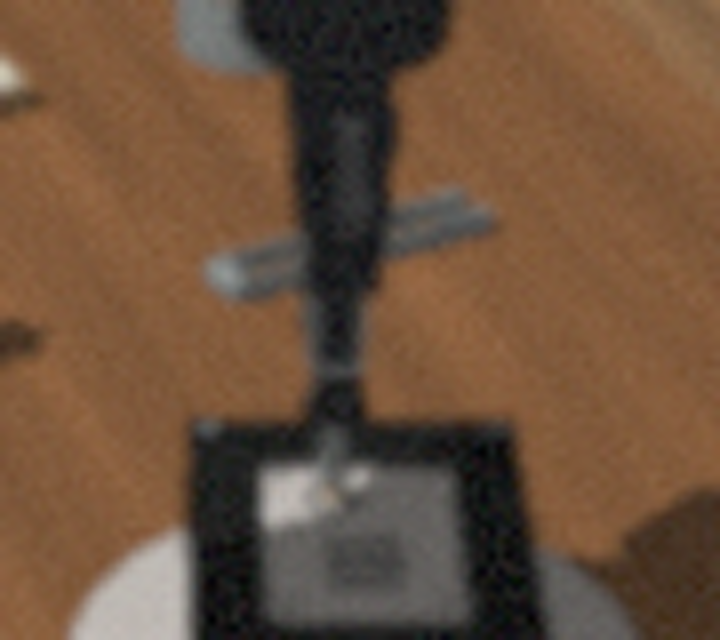

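View pics/k_scene.png

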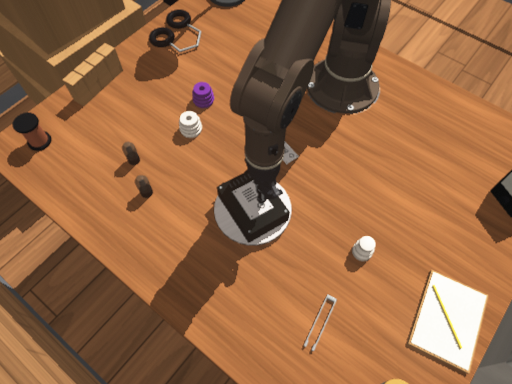

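```bash
python3 - <<'E'
from cell import *
print(read_state()['clock'],sign_off()); 
E
```

```text
the job is handed in; nothing more can be done
12.5 None
```

The job is handed in at 12.5 s, with the gripper still holding the probe on the plate inside the engraved ring. No verdict was reported, so what follows rests on my own checks.

- **Cover plate:** I pressed it down with closed fingers just beside the ring. The fingers stopped at 79.1 mm, the height of a flush plate. The push peaked at about 24 N, under the 60 N limit. The wrist picture afterwards showed the plate level, with its left and right edges the same length.
- **Probe:** I gripped it by the handle and lifted it straight out of the stand. It hung upright, with a tilt of about 2–3° estimated from two camera views. I then lowered it onto the plate.
- **Final state:** The tip is about 1–1.5 mm from the ring's centre in the wrist picture. By geometry the spring is pressed in about 5–6 mm. The wrist force was 1.2–2.6 N upward and varied between readings. Allowing for the probe's weight, that means a push of roughly 2–3.5 N, consistent with half pressed.
- **Bystanders:** Nothing else looked moved in the last scene picture. I checked this by eye and did not measure it.

**Disagreement between cameras:** the scene and side cameras differed by up to about 1 cm in y on the receiver. I aimed with the wrist camera instead.

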